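Set the air and hold a heat sink over the blow-off head

TASK

Get a dusty PC heat sink ready for blowing out: turn the air regulator's knob clockwise until its pointer meets the white index mark on the housing (its bar then lies in line with the lock's slide), then slide the forked lock fully home around the knob. Then pick up the finned heat sink, carry it over the top of the rack of upright cards without touching the rack, and stop with it hovering level about 1 cm above the black slotted blow-off head, centred on it and lengthwise in line with it, never touching the head. Finish while still holding it there, do not put it down or let go, and leave the mouse, the screwdriver and the flat drive where they lie.

Things in the scene. Friction and masses are not known exactly. Their poses are not given: they have to be found in the camera images.
- regulator: Grey air regulator block fixed to the table, 165 x 66 mm, 40 mm high. Origin on the table surface straight below the knob's axis; the block reaches from 45 mm on its -x side to 120 mm on its +x side. The white index mark (14 x 6 mm) is on its top, 28 to 42 mm from the axis towards -x, and a round gauge is on its -x end (sticking out 14 mm). The lock runs on the +x half of the top.
- knob (a joint): Turn of the black knob about the vertical axis, rad; grows clockwise seen from above, range 0 to 2.4. At 1.6 the pointer meets the index mark and the bar lies along the regulator's x axis. It stays where it is left; turning takes about 0.05 N m.
- knob_grip (a point): Grip point of the knob, on its axis, 76 mm above the table. The knob is a disc 44 mm across with an upright bar on it, 40 mm long, 12 mm thick, its top 10 mm above this point and its foot (the disc's top) 29 mm below it. This frame turns with the knob: its x axis runs along the bar's 40 mm length, its y axis across the 12 mm thickness, and the white pointer line is on the bar's -x end.
- lock (a joint): Slide of the steel lock, m: near 0 it stands away from the knob, 0.045 is its end stop, fully home, with the two fork prongs on either side of the knob bar. It grows as the lock moves towards the knob, along the regulator's -x axis. It slides with about 1.5 N and stays where it is left.
- lock_grip (a point): Grip point of the lock's dark upright fin, 76 mm above the table; axes parallel to the regulator's. The fin is 26 mm long along x, 12 mm thick across y, its top 10 mm above this point; its foot is the steel fork plate, whose top is 23 mm below this point (plate 46 mm wide, 40 mm long; the prongs go 30 mm farther towards the knob). With the lock at 0 this point is 93 mm from the knob's axis.
- heatsink: Loose finned aluminium heat sink, a block 90 mm long (x), 50 mm wide (y) and 42 mm high, about 0.25 kg. Origin at the centre of its flat underside, z up. The fins run along x; the outer fins are flat sides to grip across the 50 mm width.
- rack: Fixed rack of eight upright green cards, 240 mm long (x), 56 mm wide (y), tops 98 mm above the table. Origin at the centre of its underside. It stands between the heat sink and the blow-off head.
- nozzle: Blow-off head fixed to the table: steel foot plate 120 x 80 x 8 mm, a short post, and a black head block 90 mm long (x) and 50 mm wide (y) with four slots lengthwise in its flat top, 65 mm above the table. Origin at the centre of the foot's underside. The heat sink's outline matches the head's; either way round is right.
- nozzle_top (a point): Centre of the blow-off head's flat top, 65 mm above the table; axes as nozzle.
- mouse: Black computer mouse, bystander, 100 mm long (x), 58 mm wide, 32 mm high. Origin on its underside.
- screwdriver: Screwdriver lying on the table, bystander. Origin on its underside, near the middle of its length along x.
- drive: Flat aluminium disk drive, bystander, 100 x 70 x 9 mm. Origin at the centre of its underside.
Things that resemble listed ones, but are neither listed nor needed, are in the scene too. What is shaped like the regulator but red is not meant.

How it is judged:
By the outcome, as a careful person would: the job done as asked, in the order asked, and still so for the second after the job is handed in, while the arm keeps its last pose, push and grip.
It also fails if it takes over 67 s, if anything falls off the work surface, if the arm or the gripper's body presses on something with over 40 N, if the wrist force passes 120 N, or if a joint passes its speed limit or range.

ROBOT

A 6-joint arm with a two-finger parallel gripper is mounted at the origin on the work surface. World frame = base frame: x ahead of the robot, y to its left, z up, the work surface at z = 0. Lengths are in m, angles in rad, forces in N, time in s.
With the tool pointing down it reaches from about 0.325 to 0.775 m from the base axis. Payload 5.5 kg.
Tool frame: the origin (TCP) lies midway between the tips of the shut fingers; the grasp point (between the pads) lies 19 mm behind it; z points along the fingers, x is the direction in which the jaws open and shut, and the axes are right-handed (so a half turn about z gives the same grasp; the last joint's range is limited). The gripper opens to 88 mm and grips with 3 to 60 N. Pads are 20 mm wide; open, the fingers measure 115 mm over their backs; the gripper's body (75 mm by 178 mm) begins 61 mm behind the grasp point.
Start: joints at [1.162, 0.091, 1.231, -0, 1.82, -0.057], TCP at [0.207, 0.563, 0.223] pointing down, gripper open.
Joint ranges: [-2.87, 2.87], [-0.86, 2.18], [0.17, 2.46], [-1.51, 4.65], [0.06, 2.69], [-2.65, 2.65]. Speed limits (rad/s): [2.57, 2.57, 3.01, 3.14, 3.14, 3.14].

INTERFACE

Orientations are given as [roll, pitch, yaw] about the fixed x, y, z axes, in that order (R = Rz(yaw) Ry(pitch) Rx(roll)).
In Python, from bench import status, imaging, ctrl gives the robot as it stands.
- The arm moves only by the tool send_rows, never from a script. Its argument "targets" is text: rows parted by semicolons, each of 5 numbers parted by spaces: the closure in counts, from 0 (fully open) to 255 (shut), then the shift along the tool's x, y, z in cm, then the turn about the tool's z in rad. In form: hand dx dy dz spin; .... A call has exactly 5 rows; each row is the pose to reach, as a shift and turn from the pose commanded when the call began, along the tool's axes at that moment; what a row does not reach only later rows make up. A row lasts 1/12 s, in which the tool goes at most 41.7 mm and 7.16 degrees, less where a joint would pass 70% of its speed; a pose out of reach is approached as far as the arm can. A call with a gripper value outside its range is refused whole. The fingers move at their own pace and stop on an object; "squeeze" is the grip in N (left out, the last holds). Time passes only in rows, so rows that repeat a pose let the fingers close, or fill a call up. It gives the time, the measured TCP pose, the force and the opening at its end, in the units of the state.
- status.sense(): the state, without advancing time (a new reading comes with each control period).
- imaging.grab_frame(name): name is "side" or "top" or "wrist"; returns the picture (420x560x3 uint8, red, green, blue); there is no depth.
- imaging.camera_model(name): a dict with "mtx" (3x3 intrinsics, pixels), "T" (4x4, takes a point from camera to world coordinates). Camera axes: x right, y down, z forward; pixel columns grow to the right and rows downward; lengths in m; the calibration is good to about 2 mm. The wrist camera is an equidistant fisheye: a pixel r from the principal point sees the ray r / f radians off the axis. A picture is of the moment at which its call begins: read the wrist's pose just before it. camera_model takes no time and is no camera call; for the wrist camera it gives the pose at the moment of the call.
- ctrl.hand_in(): hands the job in, once; it reports no verdict.
The state is a dict: "clock": time; "qpos": joint angles; "qvel": joint speeds; "joint_efforts": joint torques, N m; "position": TCP position; "orientation": TCP orientation; "force": force on the tool from outside, world axes, zero at the start; "torque": the same for the moment, N m; "grip_width": opening from 0.0 (shut) to 1.0 (fully open).
Only numpy, scipy, OpenCV 4.12 (cv2) and the standard library are available. Lean on these libraries where they do the work, as an engineer would, in place of code of your own. Each camera call takes 0.05 s, during which the arm holds its last target. There are 200 camera calls.

## Working session

There is one attempt and no reset: what is moved stays moved. The work goes in short steps, Python scripts to look and compute and a tool call to move; the robot and the scene stay as the last step left them, time stands still between calls to the robot, and variables do not carry over. Pictures are saved under pics/ and viewed, about 8 in all and at most 12, crops included, and the job is handed in when it is done.

Besides the shell and the picture viewer there is one more tool, called after "Request:" as name(argument=value, ...), one argument or row to a line, values as JSON. send_rows: Moves the arm, as the interface text tells. Its arguments: {"type":"object","properties":{"targets":{"type":"string"},"squeeze":{"type":"number"}},"required":["targets"]}

```bash
ls; mkdir -p pics; python3 - <<'E'
from bench import status, imaging, ctrl
import cv2
print(status.sense())
for n in("top","side"):
    im=imaging.grab_frame(n); cv2.imwrite(f"pics/{n}0.png",im[:,:,::-1]); 
    m=imaging.camera_model(n); print(n,m["mtx"],m["T"])
print(imaging.camera_model("wrist"))
a=cv2.imread("pics/top0.png");cv2.imwrite("pics/top0b.png",cv2.resize(a,(800,600),interpolation=cv2.INTER_CUBIC))
E
```

```text
pics
{'clock': 0.0, 'qpos': array([ 1.16232602e+00,  9.18304692e-02,  1.23186114e+00,  7.48241075e-07,
        1.81977791e+00, -5.67298944e-02]), 'qvel': array([ 0.00158959, -0.0011665 , -0.00129413, -0.00036709,  0.00123269,
        0.00121045]), 'joint_efforts': array([ 1.17970998e-03, -4.46450508e+01, -4.06451011e+01,  7.00829295e-02,
        2.91383750e-02, -1.36934705e-04]), 'position': array([0.2066237 , 0.56299489, 0.22153784]), 'orientation': array([-3.14148551e+00,  1.87380843e-03,  1.21905620e+00]), 'force': array([ 0.31288425, -0.76342298, -0.23090515]), 'torque': array([-0.03893165,  0.03563517,  0.04333107]), 'grip_width': 0.9970215831464344}
top [[497.93117118   0.         276.3818977 ]
 [  0.         497.93117118 205.13975272]
 [  0.           0.           1.        ]] [[ 0.00942696 -0.99278849  0.11950797  0.36119805]
 [-0.99995332 -0.00910632  0.00322878 -0.09263232]
 [-0.00211722 -0.11953283 -0.99282799  1.30994248]
 [ 0.          0.          0.          1.        ]]
side [[389.98782304   0.         282.31062149]
 [  0.         389.98782304 202.85977788]
 [  0.           0.           1.        ]] [[ 0.98656988 -0.12681718  0.10294303  0.38375276]
 [-0.16213136 -0.68378919  0.71143922 -0.91822036]
 [-0.01983139 -0.7185748  -0.69516686  0.86882279]
 [ 0.          0.          0.          1.        ]]
{'mtx': array([[325.1922621 ,   0.        , 273.70005365],
       [  0.        , 325.1922621 , 208.92590056],
       [  0.        ,   0.        ,   1.        ]]), 'T': array([[ 0.34470725,  0.90522009,  0.24850251,  0.13913755],
       [ 0.93870808, -0.33184064, -0.09332166,  0.58796382],
       [-0.00201341,  0.26543996, -0.96412529,  0.38410025],
       [ 0.        ,  0.        ,  0.        ,  1.        ]])}
```

View pics/top0b.png

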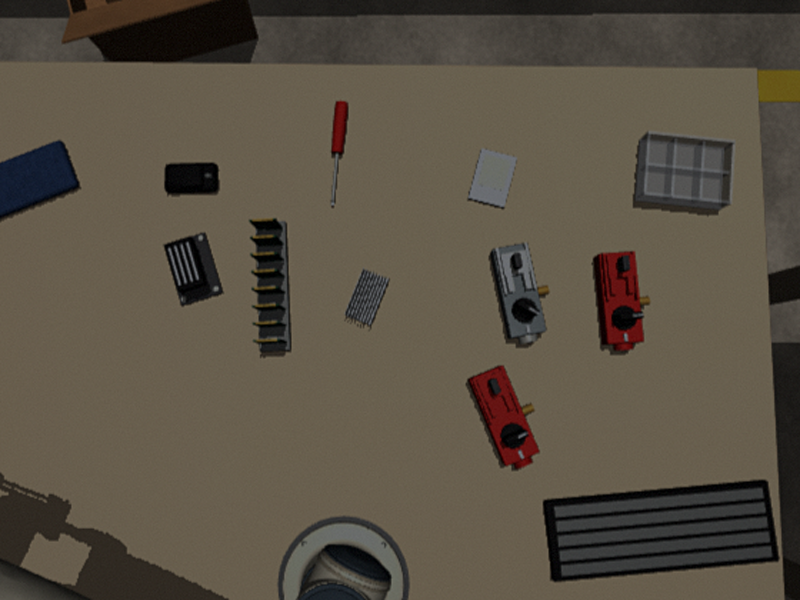

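View pics/side0.png

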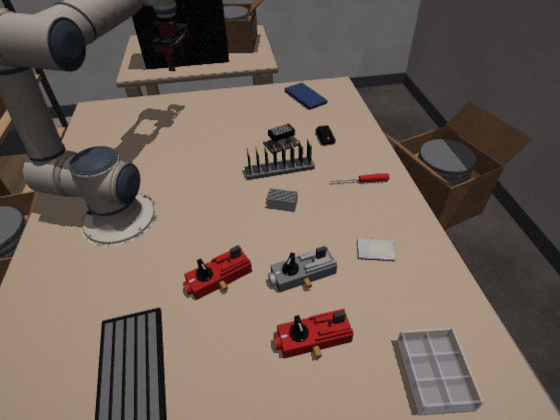

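The grey regulator, with its knob at (524,310) and lock fin at (516,260) in the 800-px top view, is the one meant. The two of the same shape at (620,300) and (503,415) are red. The heat sink is at (367,298), the rack at (270,287) and the nozzle at (192,268). I'll confirm with one enlarged crop.

```bash
cat > h.py <<'E'
import numpy as np, cv2
from bench import status, imaging
from scipy.spatial.transform import Rotation as R
def ray(m,uv,name):
    K=m["mtx"]; x=(np.array(uv,float)-K[:2,2])/K[0,0]
    if name=="wrist":
        r=np.hypot(*x); d=np.array([*(x*np.sin(r)/max(r,1e-9)),np.cos(r)])
    else: d=np.array([*x,1])
    return m["T"][:3,:3]@d
def back(m,uv,z,name="top"):
    d=ray(m,uv,name); o=m["T"][:3,3]; return o+d*(z-o[2])/d[2]
def proj(m,P,name="top"):
    p=np.linalg.inv(m["T"])@np.array([*P,1]); p=p[:3]
    if name=="wrist":
        r=np.hypot(p[0],p[1]); t=np.arctan2(r,p[2]); q=p[:2]/max(r,1e-9)*t
    else: q=p[:2]/p[2]
    return q*m["mtx"][0,0]+m["mtx"][:2,2]
def crop(im,x0,y0,x1,y1,s): return cv2.resize(im[y0:y1,x0:x1],None,fx=s,fy=s,interpolation=cv2.INTER_CUBIC)
E
python3 - <<'E'
from h import *
a=cv2.imread("pics/top0.png")
L=crop(a,338,162,388,246,7)   # 350x588
T=crop(a,108,145,208,255,4)   # 400x440
H=crop(a,235,180,280,235,7)   # 
o=np.zeros((600,800,3),np.uint8)
o[:588,:350]=L; o[:330,360:660]=crop(a,108,145,208,255,3)
h=crop(a,230,180,285,234,4.8); o[335:335+h.shape[0],360:360+h.shape[1]]=h
o=cv2.convertScaleAbs(o,alpha=1.7)
cv2.imwrite("pics/c1.png",o); print(h.shape)
E
```

```text
(259, 264, 3)
```

View pics/c1.png

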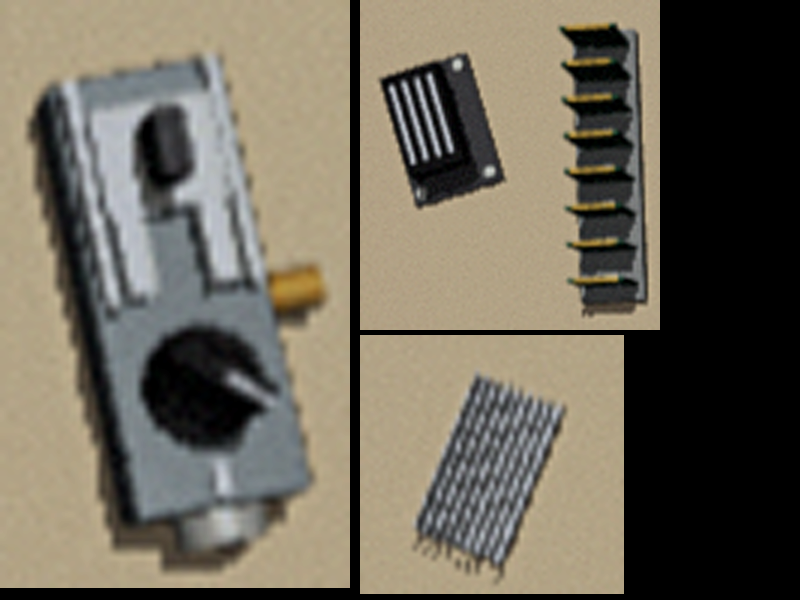

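```bash
python3 - <<'E'
from h import *
m=imaging.camera_model("top")
def c(p,z,s,o): return back(m,np.array(p)/s+np.array(o)-0.5+0.5/s,z)
r=lambda p,z:c(p,z,7,(338,162))
disc=r((205,388),.047); fin=r((165,128),.086); mark=r((222,478),.04)
t1=r((228,372),.086);t2=r((278,405),.086)
e=[r(p,.04) for p in((210,60),(305,480),(135,515))]
print("disc",disc,"fin",fin,np.hypot(*(fin-disc)[:2]),"mark",mark,np.hypot(*(mark-disc)[:2]))
ang=lambda d:np.arctan2(d[1],d[0])
print("yaw edge",ang(e[0]-e[1]),"fin",ang(fin-disc),"mark",ang(disc-mark),"len",np.linalg.norm(e[0]-e[1]),np.linalg.norm(e[1]-e[2]))
print("ptr",t1,t2,ang(t2-t1),ang(t2-disc),np.linalg.norm((t2-disc)[:2]))
q=lambda p,z:c(p,z,4.8,(230,180-335/4.8)) if 0 else back(m,np.array([(p[0]-360)/4.8+230,(p[1]-335)/4.8+180])-.5,z)
h=[q(p,.042) for p in((478,378),(563,405),(503,560),(420,525))]
print("hs",np.mean(h,0),[np.linalg.norm(h[i]-h[i-1]) for i in range(4)],ang(h[0]-h[3]),ang(h[1]-h[2]))
n=lambda p,z: back(m,np.array([(p[0]-360)/3+108,p[1]/3+145])-.5,z)
N=[n(p,.065) for p in((382,78),(443,62),(468,162),(412,180))]
F=[n(p,.008) for p in((465,54),(505,182),(417,207))]
print("noz",np.mean(N,0),[np.linalg.norm(N[i]-N[i-1]) for i in range(4)],ang(N[1]-N[2]),ang(N[0]-N[3]),"foot",(F[0]+F[2])/2,ang(F[0]-F[1]),np.linalg.norm(F[0]-F[1]),np.linalg.norm(F[2]-F[1]))
print("rack",n((562,28),.098),n((568,282),.098),n((635,32),.01),n((645,300),.01))
s=status.sense();print(s["position"],s["orientation"])
E
```

```text
disc [ 0.48491535 -0.31919001  0.047     ] fin [ 0.57387032 -0.29911161  0.086     ] 0.09119281005132641 mark [ 0.45269158 -0.32623737  0.04      ] 0.03298539517146467
yaw edge 0.20747886849061817 fin 0.22199412497214954 mark 0.21531044606699515 len 0.15867393105978014 0.06350324823055778
ptr [ 0.48683877 -0.32037279  0.086     ] [ 0.4753157 -0.3378282  0.086    ] -2.15426897812926 -2.0464133425004905 0.020965100064677087
hs [ 0.5087181  -0.03836807  0.042     ] [np.float64(0.08483132212655381), np.float64(0.04791673827287629), np.float64(0.08908504256829763), np.float64(0.048068693930859316)] -0.3579790789431299 -0.3556798311899168
noz [0.56004394 0.28368938 0.065     ] [np.float64(0.09162761844593904), np.float64(0.05305413147274171), np.float64(0.08885827791782358), np.float64(0.049016109709106484)] 0.28229354605795354 0.3268489969886705 foot [0.56057256 0.28734833 0.008     ] 0.33658009986639925 0.120841831928828 0.07966044479733302
rack [0.63309817 0.16469724 0.098     ] [0.42311332 0.15272551 0.098     ] [0.64980129 0.11844367 0.01      ] [0.41261607 0.1031185  0.01      ]
[0.2066443  0.56301475 0.22162544] [-3.14150687e+00  1.73120268e-03  1.21898137e+00]
```

Request:
send_rows(
  targets="0 -3.17 2.44 0 0.12; 0 -6.34 4.88 0 0.24; 0 -9.5 7.3 0 0.36; 0 -12.7 9.75 0 0.48; 0 -15.85 12.2 0 0.6",
)

```text
clock: 0.52
position: [0.2666, 0.3706, 0.2219]
orientation: [3.141, 0.001, 0.614]
force: [0.4, 0.3, 0.2]
grip_width: 1.0
```

Request:
send_rows(
  targets="0 -1.23 3.8 0 0.12; 0 -2.46 7.6 0 0.24; 0 -3.7 11.4 0 0.36; 0 -4.9 15.2 0 0.48; 0 -6.15 19 0 0.6",
)

```text
clock: 0.93
position: [0.3267, 0.1802, 0.2223]
orientation: [3.142, -0.0, 0.014]
force: [0.4, -0.3, -0.8]
grip_width: 1.0
```

```bash
cat > d.py <<'E'
import sys
from h import *
# usage: d.py x y z(grasp) yaw -> move in current tool axes
s=status.sense(); p=s["position"]; yaw=s["orientation"][2]
x,y,z,w=map(float,sys.argv[1:5])
Rm=R.from_euler("xyz",s["orientation"]).as_matrix()
print("t",s["clock"],"p",p.round(4),"rpy",s["orientation"].round(4),"F",s["force"].round(1),"T",s["torque"].round(2),"g",round(s["grip_width"]*88,1))
print("shift cm",(Rm.T@(np.array([x,y,z-.019])-p)*100).round(2),"spin",round((yaw-w+np.pi)%(2*np.pi)-np.pi,3))
E
python3 d.py .485 -.319 .22 -.53
```

```text
t 0.9333 p [0.3267 0.1802 0.2223] rpy [ 3.1415e+00 -1.0000e-04  1.3700e-02] F [ 0.4 -0.3 -0.8] T [-0.03  0.01 -0.03] g 88.0
shift cm [15.14 50.14  2.14] spin 0.544
```

Request:
send_rows(
  targets="0 1.15 3.8 0 0.11; 0 2.3 7.6 0 0.22; 0 3.45 11.4 0 0.33; 0 4.6 15.2 0 0.44; 0 5.75 19 0 0.545",
)

```text
clock: 1.35
position: [0.3878, -0.0089, 0.2225]
orientation: [-3.141, -0.0, -0.532]
force: [0.9, 0.4, 0.2]
grip_width: 1.003
```

Request:
send_rows(
  targets="0 2.4 2.2 0 0; 0 4.8 4.4 0 0; 0 7.2 6.6 0 0; 0 9.6 8.7 0 0; 0 12 10.9 0 0",
)

```text
clock: 1.77
position: [0.437, -0.1631, 0.2222]
orientation: [-3.141, 0.001, -0.526]
force: [-0.1, 0.1, -1.2]
grip_width: 1.004
```

Request:
send_rows(
  targets="0 2.5 2.2 0.4 0; 0 5 4.4 0.8 0; 0 7.5 6.6 1.2 0; 0 10 8.8 1.6 0; 0 12.1 10.9 2 0",
)

```text
clock: 2.18
position: [0.4871, -0.3182, 0.2015]
orientation: [-3.142, 0.001, -0.526]
force: [-0.3, -0.2, 0.8]
grip_width: 0.997
```

```bash
python3 d.py .485 -.319 .076 -.53; python3 - <<'E'
from h import *
m=imaging.camera_model("wrist"); a=imaging.grab_frame("wrist")[:,:,::-1]
np.savez("w1.npz",**m); cv2.imwrite("pics/w1raw.png",a)
o=cv2.convertScaleAbs(cv2.resize(a,(800,600),interpolation=cv2.INTER_CUBIC),alpha=1.4); cv2.imwrite("pics/w1.png",o)
for P in((.485,-.319,.047),(.485,-.319,.086),(.574,-.299,.086)): print(proj(m,P,"wrist")*800/560)
E
```

```text
t 2.1833 p [ 0.4871 -0.3182  0.2015] rpy [-3.1415e+00  1.1000e-03 -5.2640e-01] F [-0.3 -0.2  0.8] T [-0.03  0.12 -0.02] g 87.8
shift cm [-0.12  0.17 14.45] spin 0.004
[388.43625697 280.36137763]
[388.02565181 294.72643536]
[498.62539108 195.75075632]
```

View pics/w1.png

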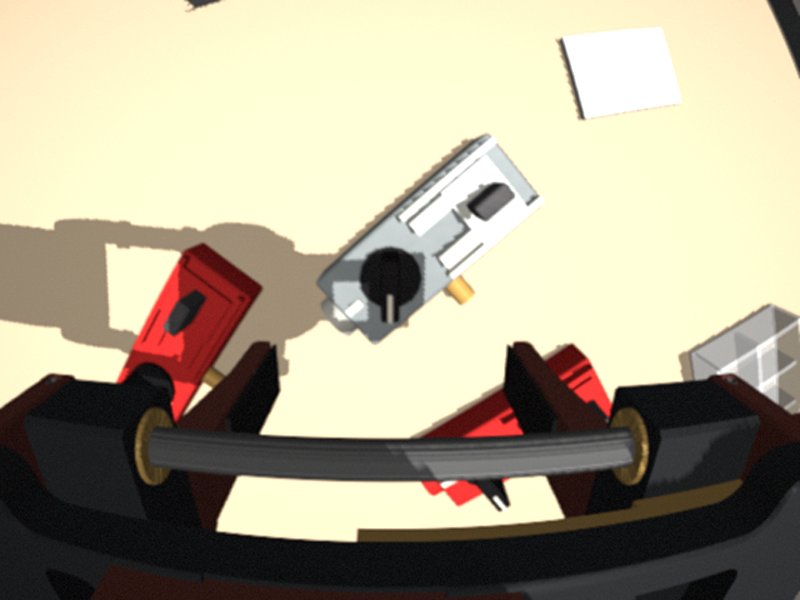

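```bash
python3 - <<'E'
from h import *
m=dict(np.load("w1.npz")); b=lambda p,z: back(m,(np.array(p)+.5)*.7-.5,z,"wrist")
ang=lambda d:np.arctan2(d[1],d[0])
print("disc",b((390,278),.047)); 
print("bar",b((390.5,322),.086),ang(b((390.5,322),.086)-b((390.5,296),.086)))
p=[b(q,.04) for q in((320,281),(490,135),(543,200),(378,342))]
print(ang(p[1]-p[0]),ang(p[2]-p[3]),[np.linalg.norm(p[i]-p[i-1]) for i in range(4)])
print("fin",b((497,195),.086),"mark",b((352,312),.04))
a=cv2.imread("pics/w1raw.png"); cv2.imwrite("pics/w1c.png",cv2.convertScaleAbs(crop(a,220,85,390,250,3.6),alpha=1.2))
E
```

```text
disc [ 0.4867488  -0.31787504  0.047     ]
bar [ 0.47733882 -0.33494897  0.086     ] -2.0977933611173887
0.19117772364158644 0.2065958006674866 [np.float64(0.06251967409889012), np.float64(0.15943116263835688), np.float64(0.060060639402209), np.float64(0.15985752747075152)]
fin [ 0.57326806 -0.29793881  0.086     ] mark [ 0.44909474 -0.32727366  0.04      ]
```

View pics/w1c.png

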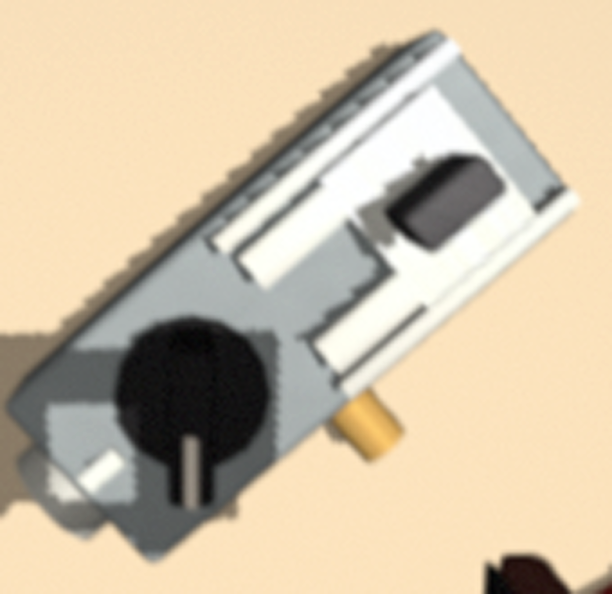

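```bash
python3 - <<'E'
from h import *
m=dict(np.load("w1.npz")); b=lambda p,z: back(m,(np.array(p)+.5)/3.6-.5+np.array([220,85]),z,"wrist")
ang=lambda d:np.arctan2(d[1],d[0])
k=b((191,394),.047); mk=b((102,472),.04); f=b((468,198),.086)
print(k,mk,f,"mark-knob",ang(k-mk),np.linalg.norm((k-mk)[:2]),"fin",ang(f-k),np.linalg.norm((f-k)[:2]),"fin-mark",ang(f-mk))
for z,A,B in((.04,(12,408),(432,32)),(.04,(155,560),(345,392)),(.053,(262,292),(352,222)),(.053,(310,342),(392,270)),(.045,(345,392),(576,200)),(.04,(12,408),(155,560)),(.05,(320,372),(425,308))):
    d=b(B,z)-b(A,z); print(ang(d),np.linalg.norm(d))
E
```

```text
[ 0.48680354 -0.31747208  0.047     ] [ 0.45208058 -0.32585366  0.04      ] [ 0.57338602 -0.30125758  0.086     ] mark-knob 0.23685358245585683 0.035720225966215054 fin 0.18512797128728398 0.08808766244605205 fin-mark 0.20004949645746056
0.21103656351758257 0.1591624960164342
0.22447720711253774 0.074683285073503
0.14890882750268714 0.03059125626367633
0.21220829259920346 0.0295814344248583
0.1853161585838969 0.08549643709658332
-1.3764266113909465 0.06160385456452767
0.03749633876252907 0.033931351574511395
```

Request:
send_rows(
  targets="0 -0.1 0.04 3.6 0; 0 -0.1 0.04 7.2 0; 0 -0.1 0.04 10.8 0; 0 -0.1 0.04 13.4 0; 0 -0.1 0.04 14.4 0",
)

```text
clock: 2.65
position: [0.4833, -0.3144, 0.0527]
orientation: [-3.141, 0.009, -0.526]
force: [-3.6, 1.2, 7.9]
grip_width: 1.002
```

Request:
send_rows(
  targets="120 0 0 0 0; 180 0 0 0 0; 255 0 0 0 0; 255 0 0 0 0; 255 0 0 0 0",
  squeeze=25,
)

```text
clock: 3.07
position: [0.4866, -0.3168, 0.0607]
orientation: [3.141, -0.003, -0.526]
force: [0.0, 0.5, -0.5]
grip_width: 0.661
```

Request:
send_rows(
  targets="255 0 0 0 0; 255 0 0 0 0; 255 0 0 0 0; 255 0 0 0 0; 255 0 0 0 0",
)

```text
clock: 3.48
position: [0.4858, -0.3162, 0.0586]
orientation: [-3.142, 0.0, -0.526]
force: [0.1, 0.9, -0.9]
grip_width: 0.279
```

```bash
python3 d.py .486 -.318 .076 -1.364
```

```text
t 3.4833 p [ 0.4858 -0.3162  0.0586] rpy [-3.1416e+00  1.0000e-04 -5.2600e-01] F [ 0.1  0.9 -0.9] T [-0.04  0.12 -0.04] g 24.6
shift cm [0.11 0.14 0.16] spin 0.838
```

Request:
send_rows(
  targets="255 0 0.1 0.1 0; 255 0 0.1 0.1 0; 255 0 0.1 0.1 0; 255 0 0.1 0.1 0; 255 0 0.1 0.1 0",
)

```text
clock: 3.9
position: [0.4856, -0.3175, 0.0574]
orientation: [3.141, -0.001, -0.526]
force: [4.0, -4.1, -4.0]
grip_width: 0.137
```

```bash
python3 d.py .486 -.318 .076 -1.364
```

```text
t 3.9 p [ 0.4856 -0.3175  0.0574] rpy [ 3.1414e+00 -1.0000e-03 -5.2620e-01] F [ 4.  -4.1 -4. ] T [-0.65 -0.55 -0.03] g 12.0
shift cm [0.06 0.03 0.04] spin 0.838
```

Request:
send_rows(
  targets="255 0 0 0 0.08; 255 0 0 0 0.17; 255 0 0 0 0.25; 255 0 0 0 0.34; 255 0 0 0 0.42",
)

```text
clock: 4.32
position: [0.4854, -0.3173, 0.0574]
orientation: [3.142, -0.0, -0.95]
force: [2.6, -2.3, -2.5]
grip_width: 0.137
```

Request:
send_rows(
  targets="255 0 0 0 0.1; 255 0 0 0 0.2; 255 0 0 0 0.3; 255 0 0 0 0.38; 255 0 0 0 0.418",
)

```text
clock: 4.73
position: [0.4853, -0.317, 0.0574]
orientation: [3.141, 0.0, -1.368]
force: [2.4, -1.9, -3.1]
grip_width: 0.139
```

Request:
send_rows(
  targets="255 0 0 0 0; 255 0 0 0 0; 255 0 0 0 0; 255 0 0 0 0; 255 0 0 0 0",
)

```text
clock: 5.15
position: [0.4853, -0.317, 0.0574]
orientation: [3.142, 0.0, -1.363]
force: [2.3, -1.5, -3.8]
grip_width: 0.137
```

```bash
python3 d.py .486 -.318 .076 -1.364
```

```text
t 5.15 p [ 0.4853 -0.317   0.0574] rpy [ 3.1415e+00  3.0000e-04 -1.3634e+00] F [ 2.3 -1.5 -3.8] T [-0.3  -0.37  0.05] g 12.1
shift cm [ 0.11 -0.05  0.04] spin 0.001
```

Request:
send_rows(
  targets="120 0 0 0 0; 120 0 0 0 0; 120 0 0 0 0; 120 0 0 0 0; 120 0 0 -1 0",
)

```text
clock: 5.57
position: [0.4842, -0.3163, 0.0658]
orientation: [3.139, 0.003, -1.364]
force: [-0.3, -0.1, 0.2]
grip_width: 0.477
```

Request:
send_rows(
  targets="120 0 -0.5 -2 0; 120 0 -1 -4 0; 120 0 -1.5 -6 0; 120 0 -1.5 -7.5 0; 120 0 -1.5 -8 0",
)

```text
clock: 5.98
position: [0.5011, -0.3146, 0.152]
orientation: [-3.138, -0.004, -1.364]
force: [-0.3, -0.8, 0.8]
grip_width: 0.535
```

Request:
send_rows(
  targets="120 0 0 0 0; 120 0 0 0 0; 120 0 0 0 0; 120 0 0 0 0; 120 0 0 0 0",
)

```text
clock: 6.4
position: [0.4995, -0.3137, 0.1463]
orientation: [3.14, 0.002, -1.364]
force: [-0.7, 0.5, 0.7]
grip_width: 0.532
```

```bash
python3 d.py .486 -.318 .076 -1.364; python3 - <<'E'
from h import *
m=imaging.camera_model("wrist"); a=imaging.grab_frame("wrist")[:,:,::-1]
np.savez("w2.npz",**m); cv2.imwrite("pics/w2raw.png",a)
q=proj(m,(.525,-.31,.05),"wrist").astype(int); print(q)
x0,y0=max(q[0]-95,0),max(q[1]-120,0); print(x0,y0)
cv2.imwrite("pics/w2.png",cv2.convertScaleAbs(crop(a,x0,y0,x0+190,y0+220,2.7),alpha=1.2))
E
```

```text
t 6.4 p [ 0.4995 -0.3137  0.1463] rpy [ 3.1402e+00  1.6000e-03 -1.3641e+00] F [-0.7  0.5  0.7] T [ 0.01  0.16 -0.02] g 46.9
shift cm [0.15 1.4  8.94] spin -0.0
[275 179]
180 59
```

View pics/w2.png

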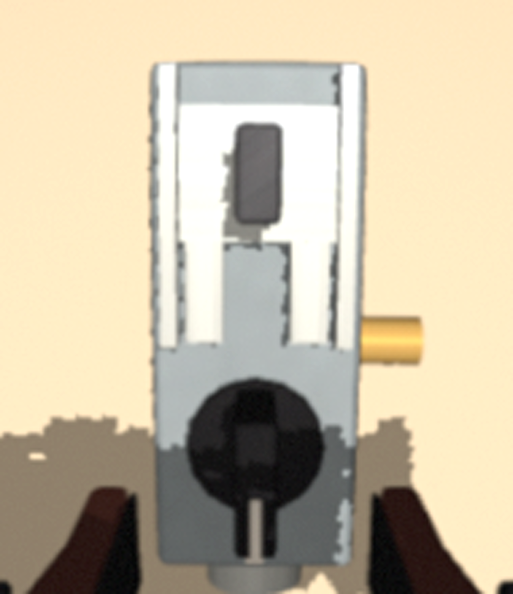

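```bash
python3 - <<'E'
from h import *
m=dict(np.load("w2.npz")); b=lambda p,z: back(m,(np.array(p)+.5)/2.7-.5+np.array([180,59]),z,"wrist")
ang=lambda d:np.arctan2(d[1],d[0])
k=b((255.5,444),.047); f=b((259,173),.086); p1=b((255,500),.086); p2=b((255.5,558),.086)
print("knob",k,"fin",f,ang(f-k),np.linalg.norm((f-k)[:2]),"ptr",p2,ang(p1-p2),ang(k-p2),ang(f-p2))
tl,tr,bl,br=[b(q,.04) for q in((153,65),(366,65),(160,562),(352,562))]
print(ang(tl-bl),ang(tr-br),ang((tl+tr)-(bl+br)), ang(tl-tr)-np.pi/2,ang(bl-br)-np.pi/2, np.linalg.norm(tl-tr),np.linalg.norm(bl-br),np.linalg.norm(bl-tl))
E
python3 d.py .5773 -.2987 .076 -1.364
```

```text
knob [ 0.48808184 -0.31699369  0.047     ] fin [ 0.57027886 -0.30061609  0.086     ] 0.19667246030447946 0.08381274914561744 ptr [ 0.46762772 -0.32127692  0.086     ] 0.214988540736262 0.2064239328490935 0.1986186118972617
0.19785793745443006 0.20303334711126786 0.2004462053818657 0.20805833874253854 0.20687970215108664 0.0643060855218299 0.06514284541149072 0.1617444195694528
t 6.45 p [ 0.4996 -0.3138  0.1466] rpy [ 3.1404e+00  1.2000e-03 -1.3641e+00] F [-0.4  0.9 -0.1] T [-0.05  0.04 -0.  ] g 46.5
shift cm [ 0.12 -7.92  8.95] spin -0.0
```

Request:
send_rows(
  targets="120 0.1 -1.8 0.5 0; 120 0.1 -3.6 1.5 0; 120 0.1 -5.4 2.5 0; 120 0.1 -7 3.5 0; 120 0.1 -7.4 4.5 0",
)

```text
clock: 6.87
position: [0.5741, -0.2989, 0.1012]
orientation: [-3.142, 0.001, -1.363]
force: [0.7, -0.6, -0.3]
grip_width: 0.528
```

Request:
send_rows(
  targets="120 0 0 1.2 0; 120 0 0 2.4 0; 120 0 0 3.4 0; 120 0 0 4 0; 120 0 0 4.2 0",
)

```text
clock: 7.28
position: [0.5714, -0.2998, 0.0589]
orientation: [3.14, 0.002, -1.365]
force: [0.3, -0.6, -1.2]
grip_width: 0.528
```

Request:
send_rows(
  targets="255 0 0 0 0; 255 0 0 0 0; 255 0 0 0 0; 255 0 0 0 0; 255 0 0 0 0",
  squeeze=20,
)

```text
clock: 7.7
position: [0.5729, -0.3, 0.0614]
orientation: [-3.141, -0.001, -1.364]
force: [0.2, -0.1, 0.2]
grip_width: 0.187
```

```bash
python3 d.py .572 -.300 .076 -1.364
```

```text
t 7.7 p [ 0.5729 -0.3     0.0614] rpy [-3.1408e+00 -8.0000e-04 -1.3640e+00] F [ 0.2 -0.1  0.2] T [-0.02  0.11 -0.03] g 16.4
shift cm [-0.02  0.09  0.44] spin -0.0
```

Request:
send_rows(
  targets="255 0 0 0.2 0; 255 0 0 0.2 0; 255 0 0 0.2 0; 255 0 0 0.2 0; 255 0 0 0.2 0",
)

```text
clock: 8.12
position: [0.5733, -0.2994, 0.0604]
orientation: [-3.14, -0.0, -1.364]
force: [-1.0, 2.9, 6.7]
grip_width: 0.133
```

Request:
send_rows(
  targets="255 0 0.5 0 0; 255 0 1 0 0; 255 0 1.5 0 0; 255 0 2 0 0; 255 0 2.4 0 0",
)

```text
clock: 8.53
position: [0.55, -0.3041, 0.0604]
orientation: [-3.139, -0.0, -1.364]
force: [0.6, 3.2, 5.5]
grip_width: 0.134
```

Request:
send_rows(
  targets="255 0 0.4 0 0; 255 0 0.7 0 0; 255 0 0.9 0 0; 255 0 1.1 0 0; 255 0 1.2 0 0",
)

```text
clock: 8.95
position: [0.5384, -0.3064, 0.0604]
orientation: [-3.139, 0.0, -1.364]
force: [-0.3, 4.3, 4.6]
grip_width: 0.133
```

```bash
python3 d.py .533 -.3078 .076 -1.364
```

```text
t 8.95 p [ 0.5384 -0.3064  0.0604] rpy [-3.1387e+00  1.0000e-04 -1.3635e+00] F [-0.3  4.3  4.6] T [ 0.78  0.15 -0.2 ] g 11.7
shift cm [0.02 0.55 0.34] spin 0.0
```

Request:
send_rows(
  targets="255 0 0.1 0 0; 255 0 0.2 0 0; 255 0 0.3 0 0; 255 0 0.4 0 0; 255 0 0.5 0 0",
)

```text
clock: 9.37
position: [0.5362, -0.3068, 0.0605]
orientation: [-3.133, -0.001, -1.362]
force: [13.6, 5.2, 0.3]
grip_width: 0.136
```

Request:
send_rows(
  targets="255 0 0.1 0 0; 255 0 0.2 0 0; 255 0 0.3 0 0; 255 0 0.3 0 0; 255 0 0.3 0 0",
)

```text
clock: 9.78
position: [0.536, -0.3069, 0.0605]
orientation: [-3.127, -0.002, -1.361]
force: [21.1, 5.7, -3.1]
grip_width: 0.135
```

```bash
python3 d.py .533 -.3078 .076 -1.364
```

```text
t 9.7833 p [ 0.536  -0.3069  0.0605] rpy [-3.1274e+00 -2.1000e-03 -1.3611e+00] F [21.1  5.7 -3.1] T [ 0.84 -3.23 -0.21] g 11.8
shift cm [0.03 0.32 0.35] spin 0.003
```

Request:
send_rows(
  targets="120 0 -0.2 0 0; 120 0 -0.3 0 0; 120 0 -0.3 0 0; 120 0 -0.3 -0.5 0; 120 0 -0.3 -1.5 0",
)

```text
clock: 10.2
position: [0.5313, -0.308, 0.0723]
orientation: [3.139, 0.002, -1.365]
force: [-0.0, 0.8, 0.8]
grip_width: 0.478
```

Request:
send_rows(
  targets="80 0 0 -2 0; 40 0 0 -4 0; 0 0 0 -6 0; 0 0 0 -8 0; 0 0 0 -9 0",
)

```text
clock: 10.62
position: [0.533, -0.309, 0.168]
orientation: [-3.138, -0.004, -1.365]
force: [-0.5, -0.5, 0.5]
grip_width: 0.855
```

Request:
send_rows(
  targets="0 0 0 0 0; 0 0 0 0 0; 0 0 0 0 0; 0 0 0 0 0; 0 0 0 0 0",
)

```text
clock: 11.03
position: [0.532, -0.3079, 0.1619]
orientation: [3.14, 0.002, -1.364]
force: [0.6, -0.4, 0.5]
grip_width: 0.999
```

```bash
python3 d.py .5087 -.0384 .1 -.357; python3 - <<'E'
from h import *
m=imaging.camera_model("wrist"); a=imaging.grab_frame("wrist")[:,:,::-1]
np.savez("w3.npz",**m); cv2.imwrite("pics/w3raw.png",a)
q=proj(m,(.51,-.31,.05),"wrist").astype(int); print(q)
x0,y0=max(q[0]-95,0),max(q[1]-100,0); print(x0,y0)
cv2.imwrite("pics/w3.png",cv2.convertScaleAbs(crop(a,x0,y0,x0+190,y0+200,2.9),alpha=1.1))
E
```

```text
t 11.0333 p [ 0.532  -0.3079  0.1619] rpy [ 3.1396e+00  1.9000e-03 -1.3640e+00] F [ 0.6 -0.4  0.5] T [-0.06  0.16 -0.02] g 87.9
shift cm [-26.84  -3.27   8.13] spin -1.007
[270 229]
175 129
```

View pics/w3.png

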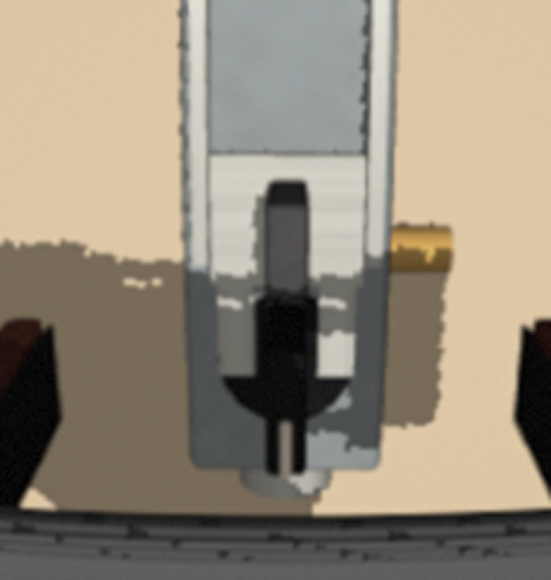

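```bash
python3 - <<'E'
from h import *
m=dict(np.load("w3.npz")); b=lambda p,z: back(m,(np.array(p)+.5)/2.9-.5+np.array([175,129]),z,"wrist")
u=np.array([np.cos(.205),np.sin(.205),0])
g=lambda p,z:round(b(p,z)@u,4)
k=np.array([.4865,-.3175,0])@u
print("plate back",g((287,154),.053)-k,"prong tips",g((240,377),.053)-k,g((345,377),.053)-k,"disc front",g((287,418),.047)-k, "fin top", b((287,193),.086),g((287,205),.086)-k,g((287,293),.086)-k,"ptr end",b((287,472),.086),g((287,472),.086)-k, "housing end",g((287,467),.04)-k)
E
```

```text
plate back 0.06831940430102779 prong tips -0.0027805956989722103 -0.0026805956989722213 disc front -0.02018059569897218 fin top [ 0.54944158 -0.30451535  0.086     ] 0.06101940430102781 0.036819404301027814 ptr end [ 0.46878383 -0.32141778  0.086     ] -0.01818059569897218 housing end -0.04278059569897219
```

Lock and pointer check out: plate back is 68 mm from the axis and the prong tips are at −2.7 mm, as expected at home, with the pointer on the mark line. Next is the heat sink.

Request:
send_rows(
  targets="0 -3.5 -0.4 -2 0.1; 0 -7 -0.8 -4 0.2; 0 -10.5 -1.2 -5 0.3; 0 -14 -1.7 -5 0.4; 0 -17 -2.1 -5 0.5",
)

```text
clock: 11.5
position: [0.5181, -0.1357, 0.2145]
orientation: [-3.14, 0.0, -1.869]
force: [0.5, 0.2, -0.4]
grip_width: 1.0
```

```bash
python3 d.py .5087 -.0384 .2 -1.928
```

```text
t 11.5 p [ 0.5181 -0.1357  0.2145] rpy [-3.1400e+00  4.0000e-04 -1.8687e+00] F [ 0.5  0.2 -0.4] T [ 0.04  0.13 -0.01] g 88.0
shift cm [-9.02  3.76  3.35] spin 0.059
```

Request:
send_rows(
  targets="0 -2.5 1 0.8 0.02; 0 -5 2 1.6 0.06; 0 -7.5 3.1 2.4 0.06; 0 -8.6 3.6 3 0.06; 0 -9 3.76 3.2 0.06",
)

```text
clock: 11.92
position: [0.5075, -0.0388, 0.1802]
orientation: [3.14, -0.0, -1.921]
force: [0.2, 0.4, -0.1]
grip_width: 1.001
```

Request:
send_rows(
  targets="0 0 0 0 0; 0 0 0 0 0; 0 0 0 0 0; 0 0 0 0 0; 0 0 0 0 0",
)

```text
clock: 12.33
position: [0.5084, -0.0415, 0.1819]
orientation: [-3.141, -0.0, -1.925]
force: [0.0, 0.0, -0.6]
grip_width: 1.002
```

```bash
python3 d.py .5087 -.0384 .025 -1.928; python3 - <<'E'
from h import *
m=imaging.camera_model("wrist"); a=imaging.grab_frame("wrist")[:,:,::-1]
np.savez("w4.npz",**m); cv2.imwrite("pics/w4raw.png",a)
q=proj(m,(.509,-.038,.042),"wrist").astype(int); print(q)
x0,y0=max(q[0]-90,0),max(q[1]-85,0); print(x0,y0)
cv2.imwrite("pics/w4.png",crop(a,x0,y0,x0+180,y0+170,3.5))
E
```

```text
t 12.3333 p [ 0.5084 -0.0415  0.1819] rpy [-3.1411e+00 -1.0000e-04 -1.9255e+00] F [ 0.   0.  -0.6] T [0.03 0.16 0.01] g 88.2
shift cm [-0.3   0.09 17.59] spin 0.003
[269 199]
179 114
```

View pics/w4.png

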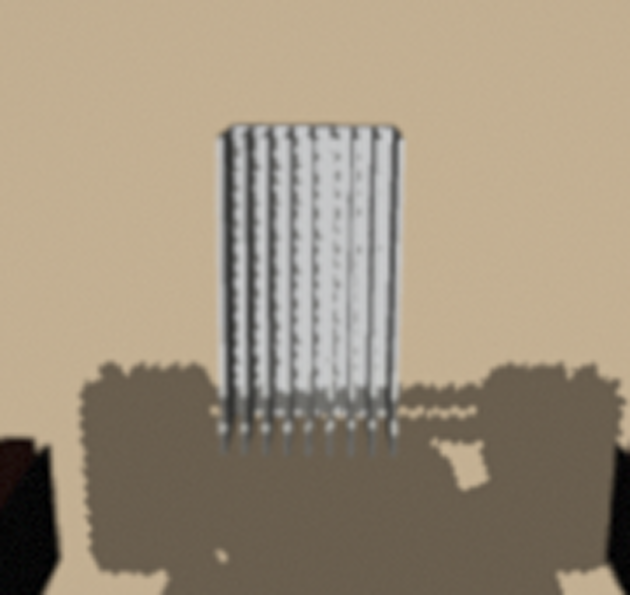

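```bash
python3 - <<'E'
from h import *
m=dict(np.load("w4.npz")); b=lambda p,z: back(m,(np.array(p)+.5)/3.5-.5+np.array([179,114]),z,"wrist")
ang=lambda d:np.arctan2(d[1],d[0])
c=[b(q,.042) for q in((219,134),(403,134),(397,452),(219,452))]
print(np.mean(c,0),[np.linalg.norm(c[i]-c[i-1]) for i in range(4)],ang(c[0]-c[3]),ang(c[1]-c[2]),ang(c[0]-c[1])-np.pi/2,ang(c[3]-c[2])-np.pi/2)
print("far bottom",[b(q,0) for q in((219,127),(403,127))])
print(m["T"][:3,3])
E
python3 d.py .509 -.0385 .025 -1.928
```

```text
[ 0.51042145 -0.03559809  0.042     ] [np.float64(0.09026871037456541), np.float64(0.04897868672375404), np.float64(0.09005564783179504), np.float64(0.05082676553708674)] -0.37920638808122825 -0.358739458910942 -0.35704944139900663 -0.3532908964335384
far bottom [array([ 0.56082051, -0.0244004 ,  0.        ]), array([ 0.54133888, -0.07661269,  0.        ])]
[ 0.57688954 -0.06697479  0.34446029]
t 12.3833 p [ 0.5084 -0.0413  0.1819] rpy [-3.1412e+00 -1.0000e-04 -1.9252e+00] F [ 0.2  0.5 -0.4] T [0.03 0.19 0.06] g 87.9
shift cm [-0.29  0.05 17.59] spin 0.003
```

Request:
send_rows(
  targets="0 -0.55 0.03 3 0.006; 0 -0.55 0.03 6 0.006; 0 -0.55 0.03 9 0.006; 0 -0.55 0.03 11.5 0.006; 0 -0.55 0.03 13 0.006",
)

```text
clock: 12.8
position: [0.5083, -0.0354, 0.0482]
orientation: [3.138, -0.001, -1.931]
force: [-0.3, 0.6, 0.5]
grip_width: 1.002
```

Request:
send_rows(
  targets="0 0 0 1 0; 0 0 0 2 0; 0 0 0 3 0; 0 0 0 4 0; 0 0 0 4.4 0",
)

```text
clock: 13.22
position: [0.5096, -0.0353, 0.0066]
orientation: [3.141, -0.0, -1.93]
force: [0.1, -0.6, -0.5]
grip_width: 0.999
```

Request:
send_rows(
  targets="60 0 0 0 0; 120 0 0 0 0; 255 0 0 0 0; 255 0 0 0 0; 255 0 0 0 0",
  squeeze=25,
)

```text
clock: 13.63
position: [0.5102, -0.0353, 0.0084]
orientation: [-3.14, 0.0, -1.93]
force: [0.7, 0.3, 0.3]
grip_width: 0.661
```

Request:
send_rows(
  targets="255 0 0 0 0; 255 0 0 0 0; 255 0 0 0 0; 255 0 0 0 0; 255 0 0 0 0",
)

```text
clock: 14.05
position: [0.5101, -0.0353, 0.0081]
orientation: [-3.141, 0.0, -1.93]
force: [-0.4, 0.7, 3.1]
grip_width: 0.567
```

```bash
python3 d.py .51 -.036 .025 -1.931
```

```text
t 14.05 p [ 0.5101 -0.0353  0.0081] rpy [-3.1409e+00  2.0000e-04 -1.9300e+00] F [-0.4  0.7  3.1] T [ 0.06  0.2  -0.08] g 49.9
shift cm [ 0.07 -0.02  0.21] spin 0.001
```

Request:
send_rows(
  targets="255 0 0 -1 0; 255 0 0 -3 0; 255 0 0 -6 0; 255 0 0 -9 0; 255 0 0 -12 0",
  squeeze=35,
)

```text
clock: 14.47
position: [0.5089, -0.0352, 0.1283]
orientation: [3.139, -0.001, -1.93]
force: [1.0, -0.5, -3.1]
grip_width: 0.565
```

Request:
send_rows(
  targets="255 0 0 -2.5 0; 255 0 0 -5 0; 255 0 0 -7 0; 255 0 0 -8 0; 255 0 0 -8.2 0",
)

```text
clock: 14.88
position: [0.5103, -0.0354, 0.2119]
orientation: [-3.139, 0.001, -1.93]
force: [-0.8, 0.1, -3.5]
grip_width: 0.569
```

Request:
send_rows(
  targets="255 -1.5 1 0 -0.06; 255 -4 2.5 0 -0.14; 255 -7 4.3 0 -0.22; 255 -10 6 0 -0.3; 255 -12.5 7.4 0 -0.36",
)

```text
clock: 15.3
position: [0.4831, 0.1095, 0.2074]
orientation: [3.138, 0.0, -1.566]
force: [1.0, 0.2, -3.1]
grip_width: 0.571
```

```bash
python3 d.py .46 .25 .219 -1.25
```

```text
t 15.3 p [0.4831 0.1095 0.2074] rpy [ 3.1381  0.     -1.5659] F [ 1.   0.2 -3.1] T [ 0.05  0.16 -0.01] g 50.3
shift cm [-14.06   2.24   0.75] spin -0.316
```

Request:
send_rows(
  targets="255 -3 0.4 0 -0.07; 255 -6 0.9 0 -0.14; 255 -9 1.3 0 -0.2; 255 -12 1.8 0 -0.27; 255 -14 2.2 0 -0.32",
)

```text
clock: 15.72
position: [0.4609, 0.2499, 0.2072]
orientation: [3.138, 0.0, -1.245]
force: [0.3, 0.3, -3.6]
grip_width: 0.569
```

Request:
send_rows(
  targets="255 0 0 0 0; 255 0 0 0 0; 255 0 0 0 0; 255 0 0 0 0; 255 0 0 0 0",
)

```text
clock: 16.13
position: [0.4626, 0.2467, 0.2093]
orientation: [3.141, -0.0, -1.252]
force: [-0.2, -0.8, -3.1]
grip_width: 0.57
```

```bash
python3 d.py .5603 .285 .219 -1.25; python3 - <<'E'
from h import *
m=imaging.camera_model("wrist"); a=imaging.grab_frame("wrist")[:,:,::-1]
np.savez("w5.npz",**m); cv2.imwrite("pics/w5raw.png",a)
q=proj(m,(.5603,.285,.065),"wrist").astype(int); print(q, proj(m,(.46,.25,.2),"wrist"))
x0,y0=max(q[0]-110,0),max(q[1]-85,0); print(x0,y0)
cv2.imwrite("pics/w5.png",crop(a,x0,y0,x0+220,min(y0+240,420),2.5))
E
```

```text
t 16.1333 p [0.4626 0.2467 0.2093] rpy [ 3.1411e+00 -3.0000e-04 -1.2519e+00] F [-0.2 -0.8 -3.1] T [-0.03  0.12  0.02] g 50.2
shift cm [ -0.57 -10.48   0.92] spin -0.002
[266  87] [266.08088002 254.2430646 ]
156 2
```

View pics/w5.png

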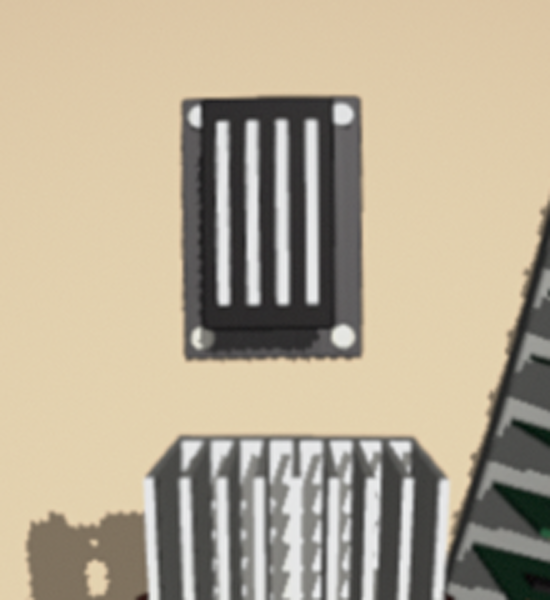

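```bash
python3 - <<'E'
from h import *
m=dict(np.load("w5.npz")); b=lambda p,z: back(m,(np.array(p)+.5)/2.5-.5+np.array([156,2]),z,"wrist")
ang=lambda d:np.arctan2(d[1],d[0])
c=[b(q,.065) for q in((203,101),(334,98),(335,327),(203,329))]
print("head",np.mean(c,0),[np.linalg.norm(c[i]-c[i-1]) for i in range(4)],ang(c[0]-c[3]),ang(c[1]-c[2]))
s=[b(q,.065) for q in((223,121),(313,119),(313,304),(223,305))]
print("slots",np.mean(s,0),ang(s[0]-s[3]),ang(s[1]-s[2]))
f=[b(q,.008) for q in((183,98),(361,97),(362,356),(185,358))]
print("foot",np.mean(f,0),[np.linalg.norm(f[i]-f[i-1]) for i in range(4)],ang(f[0]-f[3]),ang(f[1]-f[2]))
st=status.sense(); p=st["position"]; yaw=st["orientation"][2]
ty=np.array([np.sin(yaw),-np.cos(yaw)]); tx=np.array([np.cos(yaw),np.sin(yaw)])
for z,A,B in((p[2]+.034,(150,478),(448,478)),(p[2]-.008,(180,437),(415,437))):
    A,B=b(A,z),b(B,z)
    for q in(A,B):print("hs end",(q[:2]-p[:2])@tx,(q[:2]-p[:2])@ty)
    print(ang(A-B)-np.pi/2,"wid",np.linalg.norm(A-B))
print(p,yaw,"hs yaw",yaw+np.pi/2)
E
```

```text
head [0.56047147 0.28886603 0.065     ] [np.float64(0.08790265252700044), np.float64(0.04887974766750289), np.float64(0.08804518776331353), np.float64(0.04953611549796959)] 0.3164051756905051 0.3238833410535583
slots [0.56060996 0.28914785 0.065     ] 0.3170261857448881 0.31912839913718277
foot [0.56076531 0.2890687  0.008     ] [np.float64(0.11899991218563828), np.float64(0.07889492376070309), np.float64(0.11807520007017502), np.float64(0.07923072391574182)] 0.3220984910300671 0.32495319064881245
hs end -0.023132166085245272 -0.04430668733597229
hs end 0.025547888777934246 -0.044297978989503516
0.318795429299636 wid 0.048680055642095016
hs end -0.023990294794399826 -0.043863690687749195
hs end 0.026188260708609707 -0.04385794304964912
0.31885977499804197 wid 0.05017855583218744
[0.4626119  0.24683354 0.20950459] -1.251822008083563 hs yaw 0.31897431871133364
```

Request:
send_rows(
  targets="255 -0.2 -2 0 0; 255 -0.5 -4.5 0 0; 255 -0.7 -7 0 0; 255 -0.9 -9.5 0 0; 255 -1 -10.7 0 0",
)

```text
clock: 16.6
position: [0.5629, 0.2908, 0.2087]
orientation: [3.142, -0.0, -1.252]
force: [-0.3, -0.3, -3.4]
grip_width: 0.567
```

Request:
send_rows(
  targets="255 0 0 1 0; 255 0 0 2.5 0; 255 0 0 4.5 0; 255 0 0 6 0; 255 0 0 7 0",
)

```text
clock: 17.02
position: [0.5595, 0.2898, 0.1368]
orientation: [3.138, -0.0, -1.251]
force: [1.1, 0.2, -3.1]
grip_width: 0.568
```

Request:
send_rows(
  targets="255 0 0 0.8 0; 255 0 0 1.6 0; 255 0 0 2.4 0; 255 0 0 2.6 0; 255 0 0 2.6 0",
)

```text
clock: 17.43
position: [0.5605, 0.2909, 0.1131]
orientation: [3.141, -0.0, -1.25]
force: [-0.2, -0.6, -4.0]
grip_width: 0.57
```

```bash
python3 d.py .561 .290 .102 -1.250
```

```text
t 17.4333 p [0.5605 0.2909 0.1131] rpy [ 3.1408e+00 -1.0000e-04 -1.2500e+00] F [-0.2 -0.6 -4. ] T [0.   0.15 0.  ] g 50.2
shift cm [ 0.1  -0.02  3.01] spin -0.0
```

Request:
send_rows(
  targets="255 0.1 0 0.6 0; 255 0.1 0 1.2 0; 255 0.1 0 1.8 0; 255 0.1 0 2.4 0; 255 0.1 0 2.9 0",
)

```text
clock: 17.85
position: [0.5608, 0.29, 0.0836]
orientation: [3.141, -0.0, -1.25]
force: [-0.4, 0.3, -3.2]
grip_width: 0.571
```

Request:
send_rows(
  targets="255 0 0 0 0; 255 0 0 0 0; 255 0 0 0 0; 255 0 0 0 0; 255 0 0 0 0",
)

```text
clock: 18.27
position: [0.5613, 0.2902, 0.0852]
orientation: [-3.141, 0.0, -1.25]
force: [-0.2, 0.6, -3.1]
grip_width: 0.571
```

```bash
python3 d.py .561 .290 .102 -1.250; python3 - <<'E'
from h import *
o=np.zeros((600,800,3),np.uint8)
for n,y in(("top",0),("side",300)):
    m=imaging.camera_model(n); a=imaging.grab_frame(n)[:,:,::-1]; cv2.imwrite(f"pics/{n}9.png",a)
    q=proj(m,(.56,.289,.09),n).astype(int); x0,y0=max(q[0]-50,0),max(q[1]-37,0); print(n,q,x0,y0)
    o[y:y+300,:400]=cv2.resize(a[y0:y0+75,x0:x0+100],(400,300),interpolation=cv2.INTER_CUBIC)
a=imaging.grab_frame("wrist")[:,:,::-1]; m=imaging.camera_model("wrist"); q=proj(m,(.6,.3,.07),"wrist").astype(int);print(q)
cv2.imwrite("pics/w9raw.png",a)
o[:300,400:]=cv2.resize(a,(400,300))
y0=max(q[1]-60,0);x0=q[0]-80; o[300:,400:]=cv2.resize(a[y0:y0+120,x0:x0+160],(400,300),interpolation=cv2.INTER_CUBIC)
cv2.imwrite("pics/fin.png",cv2.convertScaleAbs(o,alpha=1.3)); print(x0,y0)
E
```

```text
t 18.2667 p [0.5613 0.2902 0.0852] rpy [-3.1407e+00  1.0000e-04 -1.2499e+00] F [-0.2  0.6 -3.1] T [-0.07  0.1   0.  ] g 50.3
shift cm [0.01 0.03 0.22] spin 0.0
top [124 182] 74 145
side [280 123] 230 86
[277 181]
197 121
```

View pics/fin.png

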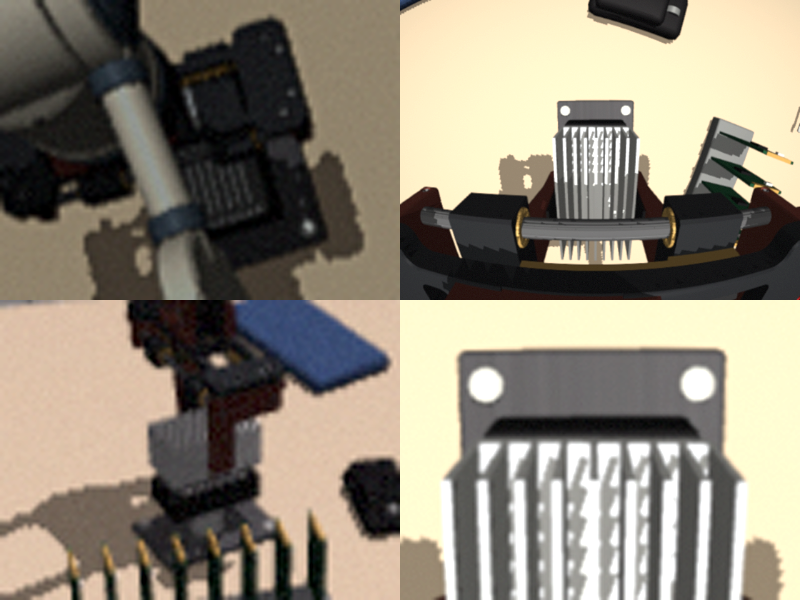

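```bash
python3 - <<'E'
from h import *
m=imaging.camera_model("wrist"); b=lambda p,z: back(m,((np.array(p)-[400,300])+.5)/2.5-.5+np.array([197,121]),z,"wrist")
s=status.sense();p=s["position"];yaw=s["orientation"][2]
tx=np.array([np.cos(yaw),np.sin(yaw)]);ty=np.array([np.sin(yaw),-np.cos(yaw)])
for n,A,B,z in(("foot",(459,352),(725,352),.008),("screws",(486,384),(698,384),.009),("hsbot",(479,443),(712,443),p[2]-.008),("hstop",(443,479),(747,479),p[2]+.034),("headtop far edge",(497,418),(693,418),.065)):
    A,B=b(A,z)[:2],b(B,z)[:2]; c=(A+B)/2-p[:2]; print(n,"tx %.4f ty %.4f w %.4f ang %.3f"%(c@tx,c@ty,np.linalg.norm(A-B),np.arctan2(*(A-B)[::-1])-np.pi/2))
E
python3 d.py .561 .290 .102 -1.250
```

```text
foot tx 0.0003 ty -0.0586 w 0.0786 ang 0.321
screws tx 0.0003 ty -0.0490 w 0.0625 ang 0.321
hsbot tx 0.0011 ty -0.0432 w 0.0499 ang 0.321
hstop tx 0.0009 ty -0.0446 w 0.0498 ang 0.321
headtop far edge tx 0.0010 ty -0.0468 w 0.0445 ang 0.321
t 18.4167 p [0.5611 0.2901 0.0849] rpy [-3.1411e+00  1.0000e-04 -1.2500e+00] F [-0.6  0.1 -3.2] T [-0.    0.12  0.02] g 49.8
shift cm [0.   0.02 0.19] spin -0.0
```

Request:
send_rows(
  targets="255 0 0 0.05 0; 255 0 0 0.1 0; 255 0 0 0.15 0; 255 0 0 0.15 0; 255 0 0 0.15 0",
)

```text
clock: 18.83
position: [0.561, 0.29, 0.083]
orientation: [3.141, -0.0, -1.25]
force: [0.8, 0.5, -2.9]
grip_width: 0.568
```

Request:
send_rows(
  targets="255 0 0 0 0; 255 0 0 0 0; 255 0 0 0 0; 255 0 0 0 0; 255 0 0 0 0",
)

```text
clock: 19.25
position: [0.5611, 0.2901, 0.0831]
orientation: [-3.142, -0.0, -1.25]
force: [1.1, -0.9, -3.3]
grip_width: 0.565
```

```bash
python3 d.py .561 .290 .102 -1.250; python3 -c "
from bench import ctrl; print(ctrl.hand_in())"
```

```text
t 19.25 p [0.5611 0.2901 0.0831] rpy [-3.1415 -0.     -1.2499] F [ 1.1 -0.9 -3.3] T [0.   0.13 0.02] g 49.8
shift cm [0.   0.01 0.01] spin 0.0
the job is handed in; nothing more can be done
None
```

The job is done and handed in at 19.3 s, with the arm still holding the heat sink above the blow-off head.

- **Knob:** I turned the grey regulator's knob clockwise by 0.84 rad. The pointer then lay within about 0.01 rad of the regulator's axis, and it covered the index mark in the picture.
- **Lock:** I pushed the lock onto its end stop; the push force rose to about 21 N. The plate's back edge and the prong tips measured 68 mm and −2.7 mm from the knob's axis, against 68 and −2 mm expected at home.
- **Heat sink:** It was gripped across its 50 mm width and carried over the rack with about 10 cm to spare. It now hovers level, with its underside about 10 mm above the head, by the arm's own height reading. The last wrist picture showed it centred to about 1 mm, with its yaw equal to the head's (0.32 rad).

- **First approach to the knob:** the gripper dipped about 5 mm too low, and a force of about 8 N showed briefly. I descended more slowly after that.
- **Cameras:** the first top-camera positions differed from the wrist camera by 2–5 mm, so I relied on the wrist camera for the final placement.
- **Bystanders:** the arm never went near the mouse, the screwdriver or the drive, but I did not check them again with a picture at the end.

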